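Third hand at the jig: clip on the lamp, then hold the bracket on the stop

ROBOT

A 7-joint arm with a two-finger parallel gripper is mounted at the origin on a cart in front of the work surface, level with it; the furniture and walls round the work are solid. World frame = base frame: x ahead of the robot, y to its left, z up, the work surface at z = 0. Lengths are in m, angles in rad, forces in N, time in s.
With the tool pointing down it reaches from about 0.425 to 0.975 m from the base axis. Payload 16.7 kg.
Tool frame: the origin (TCP) lies on the centre line of the jaws, within the pads' length; the fingertips stand 14 mm ahead of it and the grasp point (between the pads) lies 5 mm behind it; z points along the fingers, y is the line along which they close (so a half turn about z gives the same grasp; the last joint's range is limited). The gripper opens to 85 mm and grips with 20 to 120 N. Pads are 22 mm wide; open, the fingers measure 114 mm over their backs; the gripper's body (76 mm by 85 mm) begins 54 mm behind the grasp point. The pads swing forward as they close: fully open they stand 13 mm farther back than shut.
Start: joints at [0.987, 0.426, 0.074, 1.606, -0.034, 1.111, -0.067], TCP at [0.284, -0.612, 0.217] pointing down, gripper open.
Joint ranges: [-2.85, 2.85], [-0.5, 2.14], [-1.23, 1.37], [0.21, 2.46], [-1.02, 4.16], [0.16, 2.05], [-2.73, 2.73]. Speed limits (rad/s): [1.89, 1.89, 2.39, 2.39, 3.01, 3.01, 3.01].

INTERFACE

Orientations are given as [roll, pitch, yaw] about the fixed x, y, z axes, in that order (R = Rz(yaw) Ry(pitch) Rx(roll)).
In Python, from cell import observe, snapshot, r, masks_of, spot_point gives the robot as it stands.
- The arm moves only by the tool play_rows, never from a script. Its argument "motion" is a list of rows, each a list of 7 numbers: the shift along the tool's x, y, z in m, then the turn, a rotation vector about the tool's x, y, z in degrees, then the finger opening in m, from 0 to 0.0854. In form: [[x, y, z, wx, wy, wz, fingers], ...]. A call has 1 to 8 rows; each row is the pose to reach, as a shift and turn from the pose commanded when the call began, along the tool's axes at that moment; what a row does not reach only later rows make up. A row lasts 1/10 s, in which the tool goes at most 50 mm and 8.59 degrees, less where a joint would pass 70% of its speed; a pose out of reach is approached as far as the arm can. A call with a gripper value outside its range is refused whole. The fingers move at their own pace and stop on an object; "grip_force" is the grip in N (left out, the last holds). Time passes only in rows, so rows that repeat a pose let the fingers close. It gives the time, the measured TCP pose, the force, the opening and the grip force at its end, in the units of the state.
- observe(): the state, without advancing time (a new reading comes with each control period).
- snapshot(name): name is "scene" or "top" or "wrist"; returns a dict with "pixels" (400x640x3 uint8, red, green, blue), "depth" (400x640 float32, m along the optical axis (not along the pixel's ray), 0 where there is no reading), "fx", "fy", "cx", "cy" (pixels), "R" (3x3) and "t" (3): a world point X has camera coordinates R X + t. Camera axes: x right, y down, z forward; pixel columns grow to the right and rows downward; lengths in m; the calibration is good to about 2 mm. The wrist camera is an equidistant fisheye: a pixel r from the principal point sees the ray r / f radians off the axis. A picture is of the moment at which its call begins.
- r.job_done(): hands the job in; it is judged then, once.
Trained networks look in the newest picture that a camera, given by its name, has taken for a name from the list of things; names that differ only in an ending like _2 or _b are one class to them, and where a whole thing is asked for, a point or a joint stands for the part that bears it (a point fixed in the world has none). Each returns a list of dicts, best first, with "p" (0 to 1); they miss things now and then, are a little off and sometimes report something else, mostly with a low value. They report only what shows in the picture. A call takes as long as a camera call. They do not tell look-alikes from the thing itself.
- masks_of(camera, name): "region" (400x640 bool, what is visible of it).
- spot_point(camera, name): "centre" ([x, y, z] in m, in the coordinates of the camera as it stood for that picture, good to about 4 mm: a listed point, or the origin of a listed thing).
The state is a dict: "t": time; "joint_positions": joint angles; "dq": joint speeds; "tau": joint torques, N m; "position": TCP position; "eef_rot": TCP orientation; "contact_force": force on the tool from outside, world axes, zero at the start; "torque": the same for the moment, N m; "finger_gap": finger opening in m; "grasp_force": force on a finger pad.
Only numpy, scipy, OpenCV 4.12 (cv2) and the standard library are available. Lean on these libraries where they do the work, as an engineer would, in place of code of your own. Each camera call takes 0.05 s, during which the arm holds its last target. There are 200 camera calls.

TASK

I am about to screw down the blue bracket and need light and a third hand. First take the clip lamp from its stand by squeezing its grips, and clip it fully down onto the middle of the upright tab of the jig; then lay the bracket flat on the jig, the edge with the two screw holes squarely against the middle of the sprung stop, and push until the stop's red pointer stands in the green band of the scale. Finish while you are still holding the bracket like that, never run the pointer into the red end of the scale, and leave the marker, the small carton and the plug gauge where they are.

Things in the scene. Friction and masses are not known exactly. Their poses are not given: they have to be found in the camera images.
- jig: Fixed aluminium plate, 150 (x) x 90 (y) x 12 mm. Origin: centre of its underside; +x is the pushing direction. At rest the sprung stop's face is at x = 0; black lines at y = +-28 mm mark the bracket's place before it (x -64 to -4). Dark spring housing: x 41 to 71, y +-28, up to z 30 mm. Scale along y = -37 mm from x = 0: white, green 12 to 21, white, red 28 to 32 mm.
- tab_top (a point): Middle of the top edge of the jig's steel tab, an upright plate 4 mm thick (jig x), 40 mm wide (jig y), on the middle of the spring housing; the edge is 56 mm above the jig's underside and 26 mm above the housing. Axes as the jig's.
- stop_face (a point): Middle of the face of the sprung stop, at mid-thickness of the bracket's foot (16 mm above the jig's underside); it moves with the stop. The stop is a black bar 10 mm thick, 52 mm wide (y), its top 24 mm above the jig's underside. Axes as the jig's: the face looks to -x.
- stop (a joint): How far the sprung stop is pushed back along jig +x, in m: 0 at rest, 0.034 hard end. The spring needs 0.6 N per mm (10 N at 0.0165). The red pointer is fixed to the stop and shows this travel on the scale: green is 0.012 to 0.021.
- bracket: Loose blue metal bracket, about 0.2 kg. Foot 60 (x) x 56 (y) x 8 mm; on it an upright boss 16 (x) x 36 (y) mm centred at x = -10 mm, y = 0, its top 49 mm above the underside: grasp the boss. Two screw holes near the +x edge of the foot, which is the edge that goes against the stop. Origin: centre of the underside of the foot.
- bracket_front (a point): Middle of the bracket's +x edge (the edge by the screw holes), 4 mm above its underside; axes as the bracket's.
- stand: Fixed black charging stand, base 70 x 60 mm. Its steel fin, 4 mm thick (along stand x), 40 mm wide (along y), stands in the middle with its top edge 56 mm above the table and carries the clip lamp at the start. Origin: centre of the underside.
- clip_lamp: Orange and yellow clip lamp, 70 g. Origin: lowest point between the jaws (z 0 to 22 mm), which hold a fin in y. Two upright grips, outsides at y = +-23 mm, 22 mm wide (x), z 20 to 56; white dome between them. Squeezing the grips along y from 46 to 34 mm (5 to 10 N, then a hard end) opens the jaws from 4 to 16 mm; released, a spring shuts them. Either way round will do.
- clip_mouth (a point): Point between the clip lamp's jaws, under the cross bars which rest on the fin's top edge, 20 mm above the lamp's origin: it goes to the middle of the tab's top edge. Axes as clip_lamp.
- clip_jaw (a joint): Opening of the clip lamp's jaws beyond the 4 mm of a fin, in m: 0 on a fin, 0.012 squeezed fully open, -0.003 shut on nothing.
- marker_red: White and red felt marker lying on the table, 20 x 130 x 18 mm; leave it. Origin: centre of its underside.
- box_pads: Small printed beige carton standing on the table, 45 x 85 x 60 mm; leave it. Origin: centre of its underside.
- plug_gauge: Plug gauge lying, black knurled middle with steel ends, 22 x 113 x 22 mm; leave it. Origin: centre of its underside.
Mind the look-alikes: they are no part of the job. Several things have the shape of the bracket; the one meant has the colours described above.

How it is judged:
By the outcome, as a careful person would: the job done as asked, in the order asked, and still so for the second after the job is handed in, while the arm keeps its last pose, push and grip.
It also fails if it takes over 58 s, if anything falls off the work surface, if the arm or the gripper's body presses on something with over 40 N, if the wrist force passes 120 N, or if a joint passes its speed limit or range.

## Working session

There is one attempt and no reset: what is moved stays moved. The work goes in short steps, Python scripts to look and compute and a tool call to move; the robot and the scene stay as the last step left them, time stands still between calls to the robot, and variables do not carry over. Pictures are saved under pics/ and viewed, at most 10 in all, crops included, and the job is handed in when it is done.

Besides the shell and the picture viewer there is one more tool, called by a JSON object that holds its "method" and its "body", one argument or row to a line. play_rows: Moves the arm, as the interface text tells. Its arguments: {"type":"object","properties":{"motion":{"type":"array","items":{"type":"array","items":{"type":"number"}}},"grip_force":{"type":"number"}},"required":["motion"]}

```bash
ls; mkdir -p pics; cat > h.py <<'E'
import numpy as np, cv2
from cell import observe, snapshot, r, masks_of, spot_point
def w(s,p): return s["R"].T@(np.array(p)-s["t"])
def save(s,n,box=None,k=1):
    p=s["pixels"][:,:,::-1]
    if box: x0,y0,x1,y1=box; p=p[y0:y1,x0:x1]
    cv2.imwrite(n,cv2.resize(p,None,fx=k,fy=k,interpolation=cv2.INTER_CUBIC))
def cloud(s):
    v,u=np.mgrid[:400,:640]; d=s["depth"]
    P=np.stack([(u-s["cx"])/s["fx"]*d,(v-s["cy"])/s["fy"]*d,d],-1)
    return (P-s["t"])@s["R"]
def px(s,X):
    c=s["R"]@np.array(X)+s["t"]; return (c[0]/c[2]*s["fx"]+s["cx"],c[1]/c[2]*s["fy"]+s["cy"])
E
python3 - <<'E'
from h import *
o=observe(); print(o["t"],o["position"],o["eef_rot"],o["finger_gap"])
for c in ["top","scene"]:
    s=snapshot(c); save(s,f"pics/{c}1.png"); np.set_printoptions(precision=4,suppress=True)
    for n in ["jig","tab_top","stop_face","bracket","bracket_front","stand","clip_lamp","clip_mouth","marker_red","box_pads","plug_gauge"]:
        for q in spot_point(c,n)[:4]:
            X=w(s,q["centre"]); print(c,n,round(q["p"],2),X,np.round(px(s,X)))
E
```

```text
pics
0.0 [ 0.28416432 -0.61179333  0.21631426] [-3.14031718e+00  4.84895244e-05  4.34806527e-01] 0.08521516899576463
top jig 0.97 [ 0.4267 -0.1438  0.0031] [379. 251.]
top jig 0.6 [ 0.4253 -0.1966  0.0518] [405. 251.]
top tab_top 0.97 [ 0.4253 -0.1955  0.0521] [404. 251.]
top stop_face 0.67 [ 0.4319 -0.1424  0.0124] [379. 248.]
top bracket 0.66 [ 0.7055 -0.0205  0.001 ] [330. 137.]
top bracket 0.62 [ 0.7427  0.094  -0.0029] [284. 123.]
top bracket_front 0.87 [ 0.712  -0.046   0.0059] [340. 134.]
top bracket_front 0.55 [ 0.7348  0.1132 -0.0013] [277. 126.]
top stand 0.95 [ 0.5487 -0.279   0.0021] [435. 201.]
top clip_lamp 0.8 [ 0.5517 -0.2825  0.0317] [439. 198.]
top clip_mouth 0.54 [ 0.5512 -0.2782  0.058 ] [440. 197.]
top marker_red 0.57 [ 0.6723  0.1992 -0.0013] [242. 149.]
top box_pads 0.91 [ 0.4006  0.0513 -0.0037] [298. 260.]
top plug_gauge 0.93 [ 0.4216  0.2921 -0.0003] [198. 249.]
scene tab_top 0.59 [ 0.4252 -0.2014  0.0587] [400. 182.]
scene stop_face 0.59 [ 0.4292 -0.1469  0.0165] [388. 204.]
scene bracket 0.81 [ 0.7089 -0.0214 -0.002 ] [276. 198.]
scene bracket 0.79 [0.7399 0.0915 0.0017] [240. 213.]
scene bracket_front 0.96 [ 0.7112 -0.0476  0.004 ] [281. 192.]
scene bracket_front 0.53 [0.73   0.1141 0.0005] [237. 219.]
scene stand 0.66 [ 0.5484 -0.2816  0.0564] [372. 159.]
scene stand 0.54 [ 0.5494 -0.2813  0.002 ] [370. 175.]
scene clip_lamp 0.44 [ 0.5536 -0.2846  0.0375] [371. 164.]
scene clip_mouth 0.75 [ 0.5501 -0.2841  0.0583] [372. 158.]
scene marker_red 0.92 [0.6777 0.1943 0.001 ] [229. 243.]
scene box_pads 0.89 [0.4013 0.0508 0.0054] [362. 252.]
scene plug_gauge 0.62 [ 0.4248  0.2833 -0.0047] [293. 317.]
```

```bash
python3 - <<'E'
from h import *
a=cv2.imread("pics/top1.png")
b=cv2.resize(a[90:290,170:490],None,fx=2.5,fy=2.5,interpolation=cv2.INTER_CUBIC);cv2.imwrite("pics/top2.png",b)
E
```

```text
(no output)
```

View pics/top2.png

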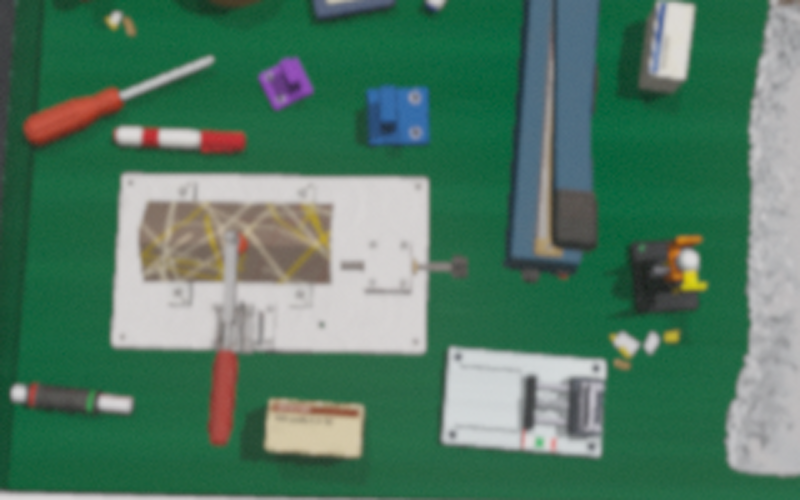

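View pics/scene1.png

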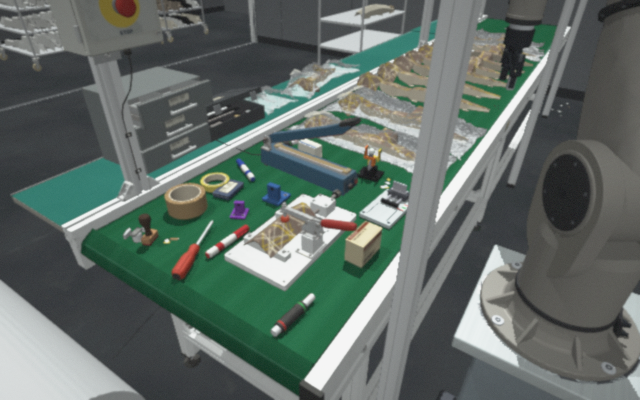

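The blue bracket is at crop (398,115), which is full-image (330,137). It is blue with two light screw holes on the right edge, so it fits the description. The purple part at crop (287,83) is a smaller look-alike. The jig is at crop (525,400) with its pushing direction to the right (about world -y). The lamp on its stand is at crop (668,275), with its grips apart along world x. I'll go above the lamp for a close look.

{"method": "play_rows", "body": {
  "motion": [
    [0.05, -0.025, 0, 0, 0, -8, 0.085],
    [0.1, -0.05, 0, 0, 0, -16, 0.085],
    [0.15, -0.075, 0, 0, 0, -24, 0.085],
    [0.2, -0.1, 0, 0, 0, -32, 0.085],
    [0.24, -0.12, 0, 0, 0, -40, 0.085],
    [0.28, -0.14, 0, 0, 0, -48, 0.085],
    [0.32, -0.16, 0, 0, 0, -56, 0.085],
    [0.35, -0.175, 0, 0, 0, -65, 0.085]
  ]
}}

```text
t: 2.0
position: [0.5296, -0.3034, 0.2174]
eef_rot: [3.141, -0.0, 1.569]
contact_force: [0.0, -1.1, -0.2]
finger_gap: 0.0849
grasp_force: 0.0
```

```bash
cat >> h.py <<'E'
from scipy.spatial.transform import Rotation as Ro
np.set_printoptions(precision=4,suppress=True)
def go(p,yaw):
    o=observe(); A=Ro.from_euler("xyz",o["eef_rot"]); B=Ro.from_euler("xyz",[np.pi,0,np.radians(yaw)])
    print("now",o["t"],np.array(o["position"]),np.degrees(o["eef_rot"]),"q7",o["joint_positions"][6],"F",np.array(o["contact_force"]))
    print("shift",A.inv().apply(np.array(p)-o["position"]),"turn",(A.inv()*B).as_rotvec(degrees=True))
def wray(s,u,v,z):
    x,y=(u-s["cx"])/s["fx"],(v-s["cy"])/s["fy"]; r_=np.hypot(x,y)+1e-9
    d=s["R"].T@np.array([x/r_*np.sin(r_),y/r_*np.sin(r_),np.cos(r_)]); C=-s["R"].T@s["t"]
    return C+d*(z-C[2])/d[2]
def wcloud(s):
    v,u=np.mgrid[:400,:640]; x=(u-s["cx"])/s["fx"]; y=(v-s["cy"])/s["fy"]; q=np.hypot(x,y)+1e-9; d=s["depth"]
    return (np.stack([x/q*np.tan(q)*d,y/q*np.tan(q)*d,d],-1)-s["t"])@s["R"]
def spots(c,s,names):
    for n in names:
        for q in spot_point(c,n)[:3]:
            X=w(s,q["centre"]); print(c,n,round(q["p"],2),X)
E
python3 - <<'E'
from h import *
go([.550,-.281,.22],90)
s=snapshot("wrist"); save(s,"pics/w1.png"); print(s["fx"],-s["R"].T@s["t"])
spots("wrist",s,["stand","clip_lamp","clip_mouth"])
E
```

```text
now 2.0 [ 0.5296 -0.3034  0.2174] [179.9551  -0.0062  89.9107] q7 0.321922838859983 F [ 0.0171 -1.0807 -0.2101]
shift [ 0.0225  0.0203 -0.0026] turn [ 0.0449 -0.0062 -0.0893]
309.70691628693146 [ 0.5291 -0.2349  0.3746]
wrist stand 0.84 [ 0.5522 -0.2811  0.0012]
wrist clip_lamp 0.69 [ 0.5522 -0.2866  0.0348]
wrist clip_mouth 0.58 [ 0.5476 -0.2837  0.0539]
```

View pics/w1.png

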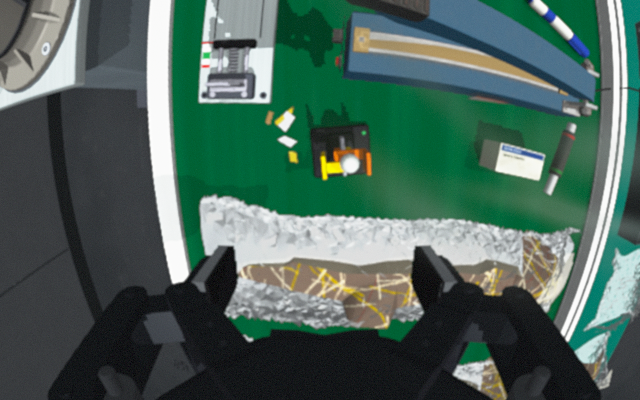

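The wrist view shows the stand at about (341,152), with the yellow grip at (324,166), the orange grip at (368,163) and the dome at (350,163). I'll measure the yaw from colour and depth.

```bash
python3 - <<'E'
from h import *
s=snapshot("wrist"); P=wcloud(s); hsv=cv2.cvtColor(s["pixels"],cv2.COLOR_RGB2HSV)
box=np.zeros((400,640),bool); box[118:185,305:378]=1
H,S=hsv[...,0].astype(int),hsv[...,1]
for n,m in [("yel",(H>23)&(H<33)&(S>170)),("ora",(H>5)&(H<20)&(S>170)),("white",(S<60)&(hsv[...,2]>150))]:
    m=m&box; Q=P[m]; print(n,m.sum(),Q.min(0),Q.max(0))
    T=Q[(Q[:,2]>.083)&(Q[:,2]<.1)]; 
    if len(T)>8: print("  top",len(T),T.mean(0),T.min(0),T.max(0), cv2.minAreaRect((T[:,:2]*1000).astype(np.float32)))
st=masks_of("wrist","stand")[0]["region"]|masks_of("wrist","clip_lamp")[0]["region"]
Q=P[st]; Q=Q[(Q[:,2]<.035)]; print("stand low",len(Q),cv2.minAreaRect((Q[:,:2]*1000).astype(np.float32)), np.percentile(Q[:,2],[5,50,95]))
# jig edges from top camera
t=snapshot("top"); C=cloud(t); m=masks_of("top","jig")[0]["region"]; Q=C[m]; Q=Q[(Q[:,2]<.018)&(Q[:,2]>.004)]; print("jig",len(Q),cv2.minAreaRect((Q[:,:2]*1000).astype(np.float32)))
m=masks_of("top","bracket"); 
for k in m[:2]:
    Q=C[k["region"]]; Q=Q[(Q[:,2]>.003)&(Q[:,2]<.015)]; print("br",len(Q),cv2.minAreaRect((Q[:,:2]*1000).astype(np.float32)))
E
```

```text
yel 308 [ 0.5253 -0.3169 -0.0003] [ 0.5554 -0.2369  0.3742]
  top 120 [ 0.5284 -0.2852  0.0915] [ 0.5253 -0.2963  0.0835] [ 0.5309 -0.2752  0.0941] ((528.2824096679688, -285.7601623535156), (4.8273701667785645, 21.151241302490234), 4.20548152923584)
ora 357 [ 0.5392 -0.2981  0.0001] [ 0.587  -0.2716  0.0942]
  top 119 [ 0.5702 -0.2823  0.0914] [ 0.5677 -0.2927  0.0838] [ 0.5734 -0.2719  0.0942] ((570.5247802734375, -282.2362976074219), (5.02084493637085, 20.95648956298828), 6.741920471191406)
white 275 [ 0.5284 -0.3061  0.0095] [ 0.571  -0.2369  0.3742]
  top 242 [ 0.5535 -0.2836  0.0864] [ 0.5452 -0.2924  0.083 ] [ 0.5623 -0.2757  0.0891] ((553.6642456054688, -284.208251953125), (16.42992401123047, 16.470094680786133), 39.00016784667969)
stand low 2690 ((494.6285705566406, -217.85203552246094), (84.22916412353516, 245.93495178222656), 41.47520065307617) [0.0089 0.0123 0.0284]
jig 1878 ((428.3534851074219, -143.56910705566406), (150.05381774902344, 89.99166107177734), 86.22212982177734)
br 407 ((708.2537841796875, -18.268131256103516), (57.450927734375, 59.856449127197266), 3.158968448638916)
br 160 ((739.5645751953125, 94.3376235961914), (39.118160247802734, 40.694820404052734), 26.28620147705078)
```

{"method": "play_rows", "body": {
  "motion": [
    [0.01, 0.01, 0.02, 0, 0, -3, 0.085],
    [0.0194, 0.0199, 0.05, 0, 0, -5, 0.085],
    [0.0194, 0.0199, 0.08, 0, 0, -5, 0.085],
    [0.0194, 0.0199, 0.09, 0, 0, -5, 0.085],
    [0.0194, 0.0199, 0.09, 0, 0, -5, 0.085]
  ]
}}

```text
t: 3.0
position: [0.547, -0.2871, 0.1259]
eef_rot: [-3.139, -0.001, 1.648]
contact_force: [-0.3, -0.5, 0.2]
finger_gap: 0.0853
grasp_force: 0.0
```

```bash
python3 - <<'E'
from h import *
go([.5495,-.284,.075],95)
s=snapshot("wrist"); P=wcloud(s); save(s,"pics/w2.png",(200,120,440,300),3); hsv=cv2.cvtColor(s["pixels"],cv2.COLOR_RGB2HSV)
H,S=hsv[...,0].astype(int),hsv[...,1]
for n,m in [("yel",(H>23)&(H<33)&(S>170)),("ora",(H>5)&(H<20)&(S>170))]:
    Q=P[m]; d=np.hypot(Q[:,0]-.5495,Q[:,1]+.284)<.05
    T=Q[d&(Q[:,2]>.086)&(Q[:,2]<.1)]
    print(n,len(T),T.mean(0),T.max(0),cv2.minAreaRect((T[:,:2]*1000).astype(np.float32)))
E
```

```text
now 3.0 [ 0.547  -0.2871  0.1259] [-179.8706   -0.0634   94.4403] q7 0.3229397059679905 F [-0.3319 -0.461   0.2112]
shift [0.0029 0.0028 0.0509] turn [-0.1291 -0.064  -0.5597]
yel 215 [ 0.5286 -0.285   0.0915] [ 0.5313 -0.2749  0.094 ] ((528.3507690429688, -285.9205627441406), (4.59268045425415, 22.224781036376953), 4.215740203857422)
ora 224 [ 0.5703 -0.2816  0.0916] [ 0.5736 -0.2713  0.094 ] ((570.4522094726562, -282.20001220703125), (4.09393310546875, 21.788982391357422), 6.904778480529785)
```

View pics/w2.png

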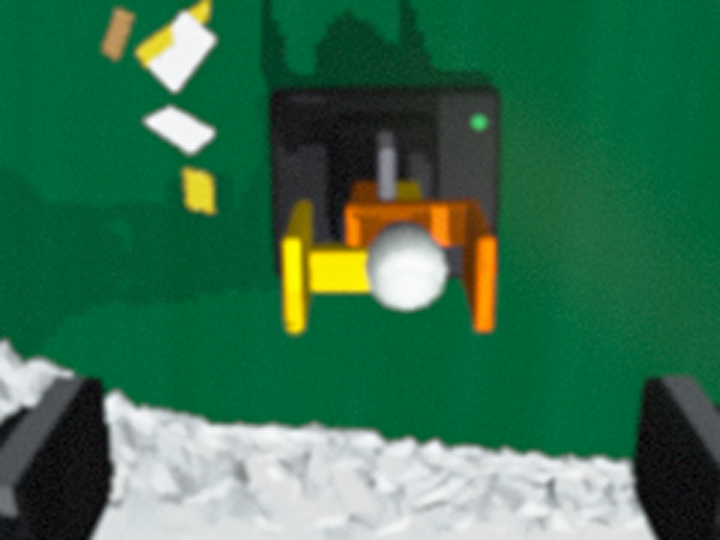

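Lamp confirmed: yellow grip at crop (297,280), orange at (485,280), with the fin running between the jaws. Next I descend and squeeze.

{"method": "play_rows", "body": {
  "motion": [
    [0, 0, 0.02, 0, 0, 0, 0.085],
    [0, 0, 0.04, 0, 0, 0, 0.085],
    [0, 0, 0.052, 0, 0, 0, 0.085],
    [0, 0, 0.052, 0, 0, 0, 0.07],
    [0, 0, 0.052, 0, 0, 0, 0.055],
    [0, 0, 0.052, 0, 0, 0, 0.045],
    [0, 0, 0.052, 0, 0, 0, 0.03],
    [0, 0, 0.052, 0, 0, 0, 0.03]
  ],
  "grip_force": 25
}}

```text
t: 3.85
position: [0.5514, -0.2873, 0.0777]
eef_rot: [3.135, 0.002, 1.65]
contact_force: [6.5, -0.5, 11.9]
finger_gap: 0.0301
grasp_force: 6.4
```

{"method": "play_rows", "body": {
  "motion": [
    [0, 0, 0, 0, 0, 0, 0.03],
    [0, 0, 0, 0, 0, 0, 0.03],
    [0, 0, 0, 0, 0, 0, 0.03],
    [0, 0, 0, 0, 0, 0, 0.03]
  ]
}}

```text
t: 4.25
position: [0.5514, -0.2873, 0.0777]
eef_rot: [3.135, 0.002, 1.65]
contact_force: [6.5, 0.2, 12.2]
finger_gap: 0.0302
grasp_force: 6.1
```

```bash
python3 - <<'E'
from h import *
go([.5495,-.284,.075],95)
s=snapshot("wrist"); spots("wrist",s,["clip_mouth","clip_lamp"])
E
```

```text
now 4.25 [ 0.5514 -0.2873  0.0777] [179.6363   0.1406  94.5262] q7 0.3006883072017232 F [ 6.5457  0.2163 12.2473]
shift [ 0.0034 -0.0016  0.0027] turn [ 0.3631  0.1421 -0.4733]
wrist clip_mouth 0.77 [ 0.5453 -0.2822  0.0551]
wrist clip_lamp 0.77 [ 0.5534 -0.2868  0.0358]
```

```bash
python3 - <<'E'
from h import *
s=snapshot("wrist"); save(s,"pics/w3.png",(210,130,430,330),3)
P=wcloud(s); hsv=cv2.cvtColor(s["pixels"],cv2.COLOR_RGB2HSV)
H,S=hsv[...,0].astype(int),hsv[...,1]
for n,m in [("yel",(H>23)&(H<33)&(S>170)),("ora",(H>5)&(H<20)&(S>170))]:
    Q=P[m]; d=np.hypot(Q[:,0]-.5495,Q[:,1]+.284)<.05
    T=Q[d&(Q[:,2]>.07)]
    print(n,len(T),T.mean(0),T.min(0),T.max(0))
E
```

```text
yel 302 [ 0.5279 -0.2787  0.0842] [ 0.5243 -0.2883  0.0701] [ 0.5351 -0.275   0.0986]
ora 232 [ 0.5671 -0.2747  0.0858] [ 0.5647 -0.2895  0.0702] [ 0.5703 -0.2712  0.0979]
```

View pics/w3.png

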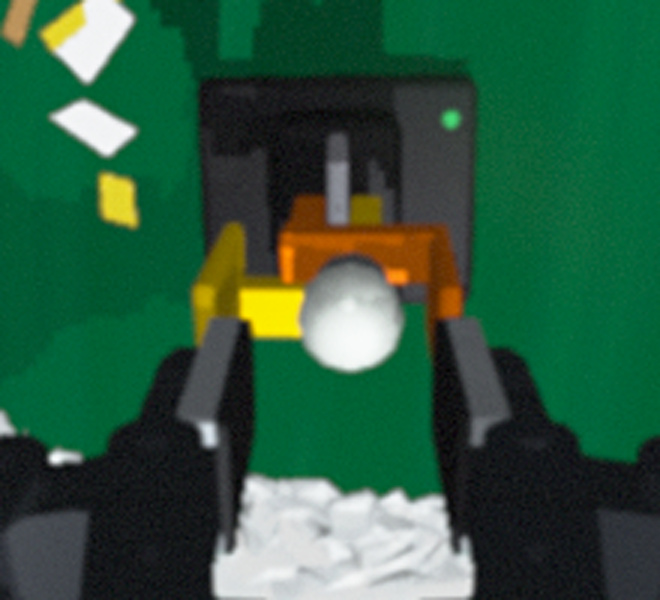

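```bash
python3 - <<'E'
from h import *
s=snapshot("wrist"); P=wcloud(s)
print(-s["R"].T@s["t"])
for v in [215,225,232,238,244,250,262,275]:
    print(v,[tuple(np.round(P[v,u]*1000).astype(int)) for u in [270,276,282,286,290,294,355,360,365,370]])
E
```

```text
[ 0.5443 -0.2187  0.2347]
215 [(np.int64(509), np.int64(-304), np.int64(0)), (np.int64(514), np.int64(-303), np.int64(0)), (np.int64(527), np.int64(-275), np.int64(76)), (np.int64(529), np.int64(-277), np.int64(73)), (np.int64(530), np.int64(-281), np.int64(59)), (np.int64(529), np.int64(-298), np.int64(10)), (np.int64(566), np.int64(-272), np.int64(78)), (np.int64(569), np.int64(-271), np.int64(79)), (np.int64(584), np.int64(-295), np.int64(9)), (np.int64(589), np.int64(-298), np.int64(0))]
225 [(np.int64(509), np.int64(-312), np.int64(1)), (np.int64(526), np.int64(-276), np.int64(91)), (np.int64(529), np.int64(-276), np.int64(89)), (np.int64(529), np.int64(-281), np.int64(78)), (np.int64(530), np.int64(-286), np.int64(62)), (np.int64(533), np.int64(-286), np.int64(62)), (np.int64(566), np.int64(-274), np.int64(87)), (np.int64(567), np.int64(-272), np.int64(91)), (np.int64(585), np.int64(-303), np.int64(10)), (np.int64(591), np.int64(-306), np.int64(0))]
232 [(np.int64(509), np.int64(-319), np.int64(0)), (np.int64(526), np.int64(-279), np.int64(91)), (np.int64(529), np.int64(-280), 
[... 2051 characters left out ...]
64(-293), np.int64(95)), (np.int64(566), np.int64(-288), np.int64(101)), (np.int64(565), np.int64(-279), np.int64(119)), (np.int64(566), np.int64(-276), np.int64(124)), (np.int64(568), np.int64(-275), np.int64(125))]
275 [(np.int64(530), np.int64(-277), np.int64(137)), (np.int64(532), np.int64(-278), np.int64(136)), (np.int64(534), np.int64(-281), np.int64(130)), (np.int64(535), np.int64(-282), np.int64(128)), (np.int64(536), np.int64(-289), np.int64(117)), (np.int64(536), np.int64(-300), np.int64(97)), (np.int64(567), np.int64(-295), np.int64(102)), (np.int64(565), np.int64(-282), np.int64(124)), (np.int64(566), np.int64(-278), np.int64(131)), (np.int64(568), np.int64(-279), np.int64(129))]
```

The picture shows the pads resting on top of the grips: tips at z≈0.095, crop (225,325) and (460,325). They are not around the grips, so the tips stand higher than I assumed. I'll lift, open, and measure the tip height.

{"method": "play_rows", "body": {
  "motion": [
    [0, 0, -0.01, 0, 0, 0, 0.03],
    [0, 0, -0.03, 0, 0, 0, 0.03],
    [0, 0, -0.03, 0, 0, 0, 0.06],
    [0, 0, -0.03, 0, 0, 0, 0.06],
    [0, 0, -0.03, 0, 0, 0, 0.06],
    [0, 0, -0.03, 0, 0, 0, 0.06]
  ]
}}

```text
t: 5.1
position: [0.5477, -0.2867, 0.1045]
eef_rot: [-3.141, -0.001, 1.649]
contact_force: [-0.2, -0.2, -0.5]
finger_gap: 0.0602
grasp_force: 0.0
```

```bash
cat >> h.py <<'E'
def tips(s):
    P=wcloud(s); o=observe(); A=Ro.from_euler("xyz",o["eef_rot"]); Q=A.inv().apply((P.reshape(-1,3)-o["position"])).reshape(P.shape)
    m=(s["depth"]>0)&(abs(Q[...,0])<.012)&(abs(Q[...,1])<.065)&(Q[...,2]<.03)&(Q[...,2]>-.07)&(s["pixels"].max(-1)<110)
    for sg in (-1,1):
        T=Q[m&(Q[...,1]*sg>0.008)]
        if len(T): print("finger",sg,"n",len(T),"tip z(tool)",np.percentile(T[:,2],[95,99]),"inner |y|",np.percentile(abs(T[:,1]),[2,50]),"x",np.percentile(T[:,0],[2,98]))
E
python3 - <<'E'
from h import *
go([.5495,-.284,.105],95); print(observe()["finger_gap"])
s=snapshot("wrist"); tips(s); P=wcloud(s); save(s,"pics/w4.png",(210,130,430,330),3)
hsv=cv2.cvtColor(s["pixels"],cv2.COLOR_RGB2HSV)
H,S=hsv[...,0].astype(int),hsv[...,1]
for n,m in [("yel",(H>23)&(H<33)&(S>170)),("ora",(H>5)&(H<20)&(S>170))]:
    Q=P[m]; d=np.hypot(Q[:,0]-.5495,Q[:,1]+.284)<.05
    T=Q[d&(Q[:,2]>.084)]
    print(n,len(T),T.mean(0),T.min(0),T.max(0))
E
```

```text
now 5.1 [ 0.5477 -0.2867  0.1045] [-179.9515   -0.0301   94.499 ] q7 0.3136331493684377 F [-0.1657 -0.2229 -0.4956]
shift [ 0.0025  0.002  -0.0005] turn [-0.0483 -0.0303 -0.501 ]
0.06016699548821283
finger -1 n 2380 tip z(tool) [-0.0257 -0.0207] inner |y| [0.0303 0.0328] x [-0.0088  0.0116]
finger 1 n 2526 tip z(tool) [-0.0237  0.0248] inner |y| [0.0213 0.0315] x [-0.0089  0.0116]
yel 296 [ 0.529  -0.2849  0.0935] [ 0.5165 -0.2971  0.0842] [ 0.579  -0.2713  0.2129]
ora 282 [ 0.57   -0.2811  0.0913] [ 0.5674 -0.2935  0.0841] [ 0.5778 -0.2714  0.1485]
```

View pics/w4.png

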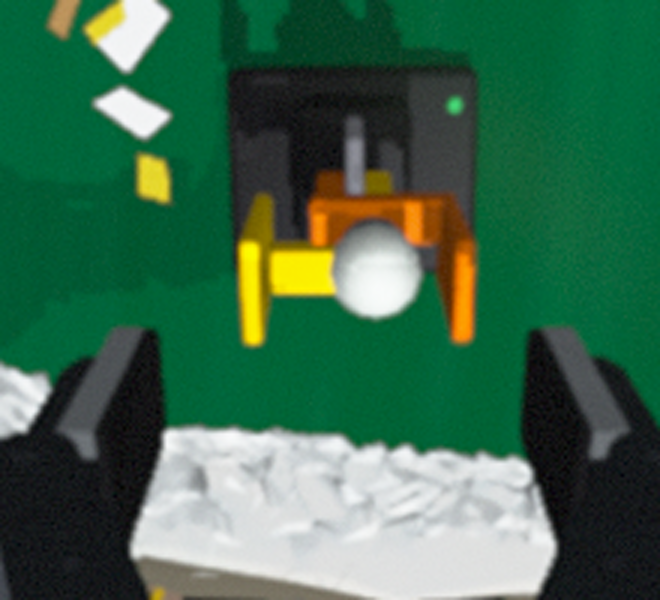

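The picture shows the pads above and outside the grips, with the grips at crop (253,290) and (460,290). The tips stand about 20 mm behind the reported TCP, so I'll descend lower.

{"method": "play_rows", "body": {
  "motion": [
    [0.002, 0.002, 0.015, 0, 0, 0, 0.07],
    [0.002, 0.002, 0.03, 0, 0, 0, 0.07],
    [0.002, 0.002, 0.045, 0, 0, 0, 0.07],
    [0.002, 0.002, 0.06, 0, 0, 0, 0.07],
    [0.002, 0.002, 0.06, 0, 0, 0, 0.055],
    [0.002, 0.002, 0.06, 0, 0, 0, 0.045],
    [0.002, 0.002, 0.06, 0, 0, 0, 0.03],
    [0.002, 0.002, 0.06, 0, 0, 0, 0.03]
  ],
  "grip_force": 25
}}

```text
t: 5.95
position: [0.5505, -0.2849, 0.0459]
eef_rot: [3.14, 0.001, 1.649]
contact_force: [1.3, -0.4, 1.0]
finger_gap: 0.0327
grasp_force: 25.4
```

{"method": "play_rows", "body": {
  "motion": [
    [0, 0, 0, 0, 0, 0, 0.025],
    [0, 0, 0, 0, 0, 0, 0.025],
    [0, 0, 0, 0, 0, 0, 0.025],
    [0, 0, 0, 0, 0, 0, 0.025]
  ]
}}

```text
t: 6.35
position: [0.5505, -0.2849, 0.0459]
eef_rot: [3.14, 0.001, 1.649]
contact_force: [-0.1, -0.2, 6.6]
finger_gap: 0.0331
grasp_force: 26.4
```

```bash
python3 - <<'E'
from h import *
go([.5495,-.284,.105],95); print(observe()["finger_gap"])
s=snapshot("wrist"); tips(s); P=wcloud(s)
spots("wrist",s,["clip_mouth","clip_lamp"])
E
```

```text
now 6.35 [ 0.5505 -0.2849  0.0459] [179.9254   0.0411  94.4963] q7 0.28215153922782665 F [-0.1373 -0.1661  6.5794]
shift [ 0.001  -0.0009 -0.0591] turn [ 0.0745  0.0414 -0.5036]
0.03306114494444125
finger -1 n 3040 tip z(tool) [0.002 0.018] inner |y| [0.0089 0.0234] x [-0.0087  0.0118]
finger 1 n 3247 tip z(tool) [-0.0205  0.0177] inner |y| [0.0113 0.0214] x [-0.009   0.0117]
wrist clip_mouth 0.68 [ 0.5406 -0.2829  0.0577]
wrist clip_lamp 0.77 [ 0.5485 -0.2853  0.034 ]
```

Squeezed: gap 33 mm, force 26 N. Now I lift.

{"method": "play_rows", "body": {
  "motion": [
    [0, 0, -0.01, 0, 0, 0, 0.025],
    [0, 0, -0.03, 0, 0, 0, 0.025],
    [0, 0, -0.06, 0, 0, 0, 0.025],
    [0, 0, -0.09, 0, 0, 0, 0.025],
    [0, 0, -0.12, 0, 0, 0, 0.025],
    [0, 0, -0.13, 0, 0, 0, 0.025]
  ]
}}

```text
t: 7.1
position: [0.551, -0.2851, 0.1788]
eef_rot: [3.138, 0.002, 1.649]
contact_force: [-0.2, -0.1, -0.4]
finger_gap: 0.033
grasp_force: 25.1
```

{"method": "play_rows", "body": {
  "motion": [
    [0.012, -0.015, 0, 0, 0, -8, 0.025],
    [0.024, -0.03, 0, 0, 0, -16, 0.025],
    [0.036, -0.045, 0, 0, 0, -24, 0.025],
    [0.048, -0.06, 0, 0, 0, -32, 0.025],
    [0.06, -0.075, 0, 0, 0, -40, 0.025],
    [0.072, -0.09, 0, 0, 0, -48, 0.025],
    [0.084, -0.105, 0, 0, 0, -56, 0.025],
    [0.095, -0.119, 0, 0, 0, -64, 0.025]
  ]
}}

```text
t: 7.9
position: [0.4227, -0.1987, 0.1748]
eef_rot: [-3.141, -0.001, 2.772]
contact_force: [0.6, 0.5, -1.0]
finger_gap: 0.0327
grasp_force: 25.1
```

{"method": "play_rows", "body": {
  "motion": [
    [0, 0, 0, 0, 0, -8, 0.025],
    [0, 0, 0, 0, 0, -17, 0.025],
    [0, 0, 0, 0, 0, -17.7, 0.025],
    [0, 0, 0, 0, 0, -17.7, 0.025],
    [0, 0, 0, 0, 0, -17.7, 0.025]
  ]
}}

```text
t: 8.4
position: [0.4238, -0.1993, 0.1749]
eef_rot: [3.141, -0.0, 3.072]
contact_force: [-0.2, 0.2, -0.5]
finger_gap: 0.0324
grasp_force: 25.1
```

```bash
python3 - <<'E'
from h import *
go([.4247,-.1995,.12],176.2); print(observe()["finger_gap"])
s=snapshot("wrist"); P=wcloud(s); save(s,"pics/w5.png",(180,60,460,270),2.8)
spots("wrist",s,["clip_mouth","clip_lamp","tab_top","stop_face","jig"])
m=masks_of("wrist","jig")[0]["region"]; Q=P[m]; Q=Q[(Q[:,2]<.018)&(Q[:,2]>.006)]; print("jig",len(Q),cv2.minAreaRect((Q[:,:2]*1000).astype(np.float32)))
hsv=cv2.cvtColor(s["pixels"],cv2.COLOR_RGB2HSV); H,S=hsv[...,0].astype(int),hsv[...,1]
o=observe(); A=Ro.from_euler("xyz",o["eef_rot"])
for n,m in [("yel",(H>23)&(H<33)&(S>150)),("ora",(H>5)&(H<20)&(S>150))]:
    Q=A.inv().apply(P[m]-o["position"]); Q=Q[(np.abs(Q)<.06).all(1)]
    if len(Q): print(n,len(Q),np.percentile(Q,[2,50,98],axis=0))
E
```

```text
now 8.4 [ 0.4238 -0.1993  0.1749] [179.9897  -0.0103 175.9894] q7 1.6852668417413803 F [-0.2194  0.2297 -0.5094]
shift [-0.0009 -0.0001  0.0549] turn [ 0.0103 -0.0103 -0.2106]
0.03243763424881134
wrist clip_mouth 0.6 [ 0.4206 -0.2016  0.1853]
wrist clip_mouth 0.45 [ 0.4248 -0.145   0.0193]
wrist clip_mouth 0.39 [ 0.398   0.0541 -0.    ]
wrist clip_lamp 0.64 [ 0.4243 -0.2077  0.1617]
wrist clip_lamp 0.51 [ 0.4243 -0.1446  0.0165]
wrist tab_top 0.97 [ 0.4194 -0.2019  0.0554]
wrist stop_face 0.64 [ 0.4257 -0.1431  0.021 ]
wrist jig 0.65 [ 0.4212 -0.1444  0.0007]
wrist jig 0.65 [ 0.4203 -0.2016  0.0583]
jig 8306 ((425.05389404296875, -145.0786895751953), (150.3223419189453, 90.07615661621094), 86.5403060913086)
yel 1204 [[-0.0082 -0.0177 -0.0477]
 [ 0.0043 -0.0145 -0.0343]
 [ 0.0129  0.0124  0.0017]]
ora 2050 [[-0.0066 -0.014  -0.0472]
 [ 0.0101  0.0089 -0.0188]
 [ 0.0129  0.0154  0.0008]]
```

View pics/w5.png

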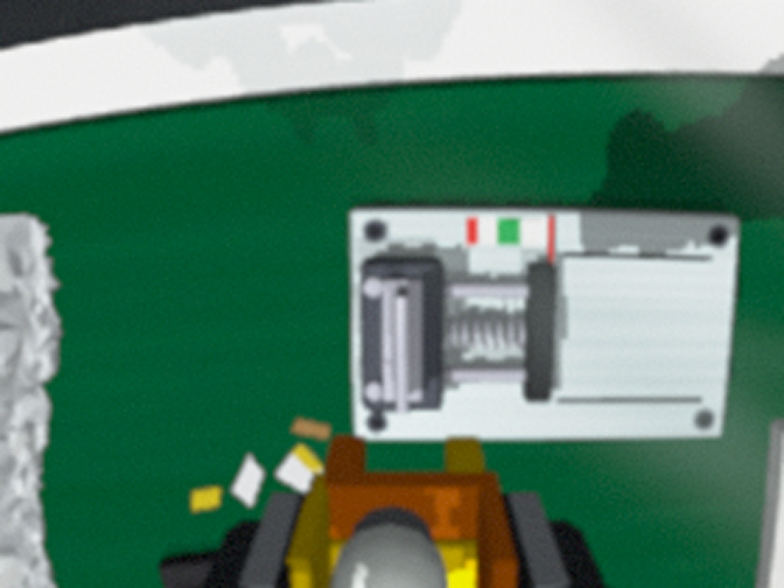

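The picture shows the lamp held with its jaws open, tips at crop (347,455) and (463,455). The tab is at (400,345), the pointer at rest at (551,235) and the green band at (508,232). Next I measure the tab's top edge by depth.

```bash
python3 - <<'E'
from h import *
s=snapshot("wrist"); P=wcloud(s)
B=np.zeros((400,640),bool); B[155:210,305:345]=1
Q=P[B&(s["depth"]>0)]
T=Q[(Q[:,2]>.050)&(Q[:,2]<.062)]; print("tab",len(T),T.mean(0),np.percentile(T[:,2],[5,50,95]),cv2.minAreaRect((T[:,:2]*1000).astype(np.float32)))
Hh=Q[(Q[:,2]>.026)&(Q[:,2]<.034)&(Q[:,1]<-.17)]; print("housing",len(Hh),cv2.minAreaRect((Hh[:,:2]*1000).astype(np.float32)))
E
```

```text
tab 213 [ 0.4213 -0.2009  0.056 ] [0.0547 0.056  0.0573] ((421.6761169433594, -200.92295837402344), (3.742513656616211, 39.9791145324707), 86.167236328125)
housing 1055 ((422.7131652832031, -199.05511474609375), (34.363277435302734, 53.191978454589844), 85.38916015625)
```

{"method": "play_rows", "body": {
  "motion": [
    [0, -0.0007, 0.03, 0, 0, 0, 0.025],
    [0, -0.0007, 0.06, 0, 0, 0, 0.025],
    [0, -0.0007, 0.085, 0, 0, 0, 0.025],
    [0, -0.0007, 0.1, 0, 0, 0, 0.025],
    [0, -0.0007, 0.1, 0, 0, 0, 0.025]
  ]
}}

```text
t: 9.3
position: [0.4227, -0.1994, 0.0734]
eef_rot: [3.14, -0.003, 3.075]
contact_force: [-0.6, -0.4, -0.2]
finger_gap: 0.0331
grasp_force: 25.1
```

```bash
python3 - <<'E'
from h import *
go([.4238,-.2,.047],176.2); print(observe()["finger_gap"])
s=snapshot("wrist"); P=wcloud(s); save(s,"pics/w6.png",(220,120,420,270),3)
spots("wrist",s,["clip_mouth","clip_lamp","tab_top"])
E
```

```text
now 9.3 [ 0.4227 -0.1994  0.0734] [179.9066  -0.166  176.2078] q7 1.5614411110121789 F [-0.5692 -0.3663 -0.2104]
shift [-0.0012 -0.0006  0.0264] turn [ 0.0934 -0.166   0.0076]
0.03308762162961579
wrist clip_mouth 0.91 [ 0.4186 -0.2038  0.0834]
wrist clip_lamp 0.82 [ 0.4219 -0.2086  0.0615]
wrist tab_top 0.56 [ 0.4214 -0.2051  0.0589]
```

View pics/w6.png

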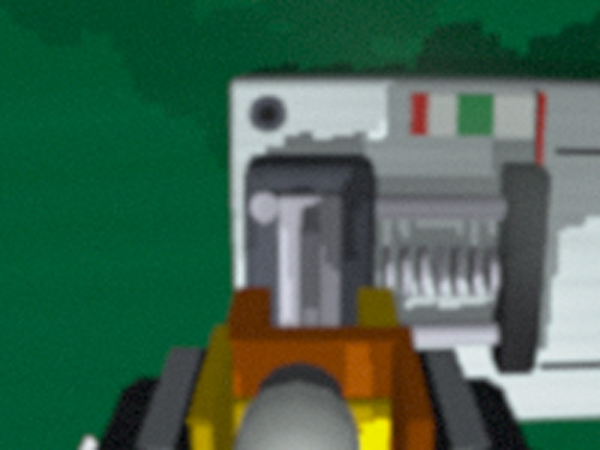

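```bash
python3 - <<'E'
from h import *
s=snapshot("wrist"); P=wcloud(s); o=observe(); A=Ro.from_euler("xyz",o["eef_rot"])
Q=A.inv().apply((P.reshape(-1,3)-o["position"])).reshape(P.shape)*1000
for v in [190,198,205,212,218,222,226]:
    print(v,[(u,*[int(round(a)) for a in Q[v,u]]) for u in range(296,352,3)])
E
```

```text
190 [(296, 10, -23, 75), (299, 13, -19, 65), (302, 17, -16, 47), (305, 17, -14, 46), (308, 17, -12, 46), (311, 17, -10, 46), (314, 17, -8, 46), (317, 18, -5, 42), (320, 19, -3, 42), (323, 22, -1, 27), (326, 22, 0, 28), (329, 19, 2, 41), (332, 19, 4, 42), (335, 18, 6, 42), (338, 17, 9, 46), (341, 17, 11, 46), (344, 17, 13, 47), (347, 13, 16, 63), (350, 70, -1, -157)]
198 [(296, 3, -23, 76), (299, 6, -20, 66), (302, 11, -16, 48), (305, 12, -14, 46), (308, 12, -12, 46), (311, 12, -10, 45), (314, 12, -8, 45), (317, 13, -5, 41), (320, 13, -4, 43), (323, 19, -1, 20), (326, 19, 0, 19), (329, 13, 3, 43), (332, 13, 4, 41), (335, 13, 7, 43), (338, 12, 9, 45), (341, 12, 11, 46), (344, 12, 13, 46), (347, 7, 16, 64), (350, 8, 18, 58)]
205 [(296, -3, -23, 76), (299, -3, -21, 76), (302, 1, -17, 63), (305, 7, -14, 47), (308, 6, -12, 47), (311, 7, -10, 46), (314, 7, -8, 46), (317, 8, -6, 42), (320, 8, -4, 41), (323, 15, -1, 20), (326, 15, 0, 20), (329, 8, 3, 41), (332, 8, 5, 41), (335, 6, 7, 48), (338, 7, 9, 46), (341, 7, 11, 46), (344, 7, 13, 46), (347, 1, 16, 64), (350, 5, 18, 52)]
212 [(296, -8, -
[... 721 characters left out ...]
(299, 12, -14, -2), (302, 12, -13, -2), (305, 12, -11, -2), (308, 12, -9, -2), (311, -5, -10, 45), (314, -6, -8, 46), (317, -4, -6, 42), (320, -4, -4, 42), (323, 4, -1, 20), (326, 4, 0, 19), (329, -4, 3, 41), (332, -4, 5, 41), (335, -5, 7, 45), (338, -6, 9, 46), (341, 12, 8, -2), (344, 12, 10, -2), (347, 12, 11, -2), (350, 12, 13, -2)]
226 [(296, 12, -15, -8), (299, 13, -14, -9), (302, 13, -12, -9), (305, 13, -11, -9), (308, 12, -9, -6), (311, -9, -10, 46), (314, -9, -8, 46), (317, -7, -6, 40), (320, -7, -4, 42), (323, 1, -1, 20), (326, 2, 0, 19), (329, -7, 3, 41), (332, -7, 5, 41), (335, -9, 7, 46), (338, -9, 9, 46), (341, 12, 8, -8), (344, 13, 9, -10), (347, 12, 11, -9), (350, 13, 13, -9)]
```

The tab sits centred between the open jaws: tab y −0.7 mm, jaw centre −1 mm in tool axes. I'll lower it.

{"method": "play_rows", "body": {
  "motion": [
    [-0.0005, 0, 0.01, 0, 0, 0, 0.025],
    [-0.0005, 0, 0.018, 0, 0, 0, 0.025],
    [-0.0005, 0, 0.024, 0, 0, 0, 0.025],
    [-0.0005, 0, 0.027, 0, 0, 0, 0.025],
    [-0.0005, 0, 0.028, 0, 0, 0, 0.025],
    [-0.0005, 0, 0.028, 0, 0, 0, 0.025]
  ]
}}

```text
t: 10.15
position: [0.4243, -0.1999, 0.0469]
eef_rot: [3.141, -0.0, 3.075]
contact_force: [0.1, 0.1, -0.2]
finger_gap: 0.0328
grasp_force: 25.1
```

{"method": "play_rows", "body": {
  "motion": [
    [0, 0, 0.001, 0, 0, 0, 0.025],
    [0, 0, 0.002, 0, 0, 0, 0.025],
    [0, 0, 0.002, 0, 0, 0, 0.025]
  ]
}}

```text
t: 10.45
position: [0.4246, -0.2001, 0.0457]
eef_rot: [-3.141, 0.0, 3.075]
contact_force: [-3.7, 1.1, 13.9]
finger_gap: 0.0325
grasp_force: 27.8
```

It is seated, with 14 N upward. I'll release it while still pressing lightly.

{"method": "play_rows", "body": {
  "motion": [
    [0, 0, 0, 0, 0, 0, 0.045],
    [0, 0, 0, 0, 0, 0, 0.065],
    [0, 0, 0, 0, 0, 0, 0.07],
    [0, 0, 0, 0, 0, 0, 0.07]
  ]
}}

```text
t: 10.85
position: [0.4243, -0.2, 0.045]
eef_rot: [3.142, 0.0, 3.075]
contact_force: [-1.0, -0.2, -0.5]
finger_gap: 0.07
grasp_force: 0.0
```

{"method": "play_rows", "body": {
  "motion": [
    [0, 0, -0.02, 0, 0, 0, 0.07],
    [0, 0, -0.05, 0, 0, 0, 0.07],
    [0, 0, -0.09, 0, 0, 0, 0.07],
    [0, 0, -0.13, 0, 0, 0, 0.07],
    [0, 0, -0.14, 0, 0, 0, 0.07]
  ]
}}

```text
t: 11.35
position: [0.426, -0.2005, 0.1888]
eef_rot: [-3.139, 0.005, 3.075]
contact_force: [0.6, -0.6, -0.1]
finger_gap: 0.07
grasp_force: 0.0
```

```bash
python3 - <<'E'
from h import *
go([.7082,-.0183,.2],183.2); print(observe()["finger_gap"])
s=snapshot("wrist"); P=wcloud(s); save(s,"pics/w7.png",(180,60,500,300),2.5)
spots("wrist",s,["clip_mouth","clip_lamp"])
hsv=cv2.cvtColor(s["pixels"],cv2.COLOR_RGB2HSV); H,S=hsv[...,0].astype(int),hsv[...,1]
for n,m in [("yel",(H>23)&(H<33)&(S>150)),("ora",(H>5)&(H<20)&(S>150))]:
    Q=P[m]; d=np.hypot(Q[:,0]-.422,Q[:,1]+.201)<.05
    T=Q[d&(Q[:,2]>.084)&(Q[:,2]<.11)]
    print(n,len(T),T.mean(0),T.min(0),T.max(0))
E
```

```text
now 11.35 [ 0.426  -0.2005  0.1888] [-179.8695    0.2667  176.2032] q7 1.6987600395488167 F [ 0.5587 -0.5938 -0.0655]
shift [-0.2696  0.2005 -0.0104] turn [-0.1466  0.2584 -6.9971]
0.06997549254662362
wrist clip_mouth 0.84 [ 0.4198 -0.1977  0.0569]
wrist clip_lamp 0.65 [ 0.4277 -0.2019  0.0362]
yel 161 [ 0.4205 -0.2216  0.0914] [ 0.4102 -0.2246  0.085 ] [ 0.4319 -0.2189  0.0952]
ora 103 [ 0.4225 -0.1804  0.0924] [ 0.4133 -0.1823  0.0862] [ 0.4338 -0.1782  0.0949]
```

View pics/w7.png

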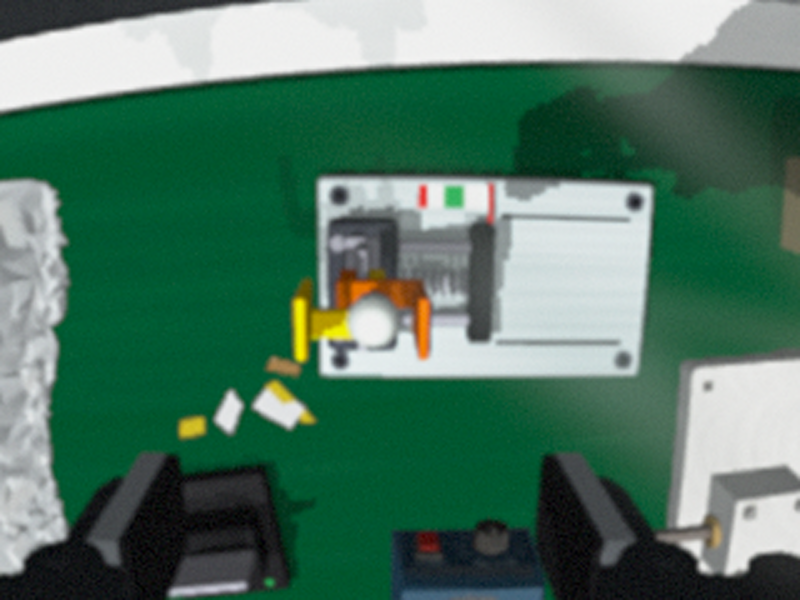

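The lamp sits fully down on the middle of the tab: grips at crop (300,325) and (423,325), tops at z=0.094 as on the stand, centre within 1 mm. Next the bracket.

{"method": "play_rows", "body": {
  "motion": [
    [-0.03, 0.025, -0.03, 0, 0, -1, 0.07],
    [-0.065, 0.05, -0.05, 0, 0, -2, 0.07],
    [-0.1, 0.075, -0.06, 0, 0, -3, 0.07],
    [-0.135, 0.1, -0.06, 0, 0, -4, 0.07],
    [-0.17, 0.13, -0.06, 0, 0, -5, 0.07],
    [-0.205, 0.16, -0.06, 0, 0, -6, 0.07],
    [-0.24, 0.19, -0.06, 0, 0, -7, 0.07],
    [-0.268, 0.21, -0.06, 0, 0, -7, 0.07]
  ]
}}

```text
t: 12.3
position: [0.7067, -0.0055, 0.2421]
eef_rot: [3.14, -0.003, -3.083]
contact_force: [-0.4, 0.5, -0.5]
finger_gap: 0.0701
grasp_force: 0.0
```

{"method": "play_rows", "body": {
  "motion": [
    [0, 0, 0.03, 0, 0, 0, 0.06],
    [0, 0, 0.06, 0, 0, 0, 0.06],
    [0, 0, 0.08, 0, 0, 0, 0.06],
    [0, 0, 0.08, 0, 0, 0, 0.06]
  ]
}}

```text
t: 12.7
position: [0.7033, -0.0082, 0.1597]
eef_rot: [3.141, -0.007, -3.085]
contact_force: [0.7, 0.1, -0.7]
finger_gap: 0.06
grasp_force: 0.0
```

```bash
python3 - <<'E'
from h import *
s=snapshot("wrist"); P=wcloud(s); save(s,"pics/w8.png",(180,60,500,300),2.5)
spots("wrist",s,["bracket","bracket_front"])
hsv=cv2.cvtColor(s["pixels"],cv2.COLOR_RGB2HSV); H,S=hsv[...,0].astype(int),hsv[...,1]
Q=P[(H>100)&(H<122)&(S>130)]; Q=Q[np.hypot(Q[:,0]-.7076,Q[:,1]+.0083)<.07]
for n,a,b in [("boss",.044,.054),("foot",.005,.011)]:
    T=Q[(Q[:,2]>a)&(Q[:,2]<b)]; print(n,len(T),np.median(T,0),cv2.minAreaRect((T[:,:2]*1000).astype(np.float32)))
go([.7076,-.0083,.2],183.2)
E
```

```text
wrist bracket 0.85 [ 0.739   0.0943 -0.0005]
wrist bracket 0.76 [ 0.7063 -0.0183  0.0006]
wrist bracket_front 0.91 [0.7264 0.1127 0.0064]
wrist bracket_front 0.59 [ 0.7079 -0.0504  0.0039]
boss 643 [ 0.7041 -0.0099  0.0491] ((704.96142578125, -9.880491256713867), (35.28153610229492, 14.598146438598633), 3.584094762802124)
foot 2045 [ 0.7023 -0.0243  0.0083] ((705.59521484375, -20.079233169555664), (55.1217041015625, 59.3351936340332), 2.7054762840270996)
now 12.85 [ 0.7058 -0.008   0.1652] [ 179.9796    0.0014 -176.787 ] q7 1.2623722684324556 F [0.1253 0.0966 1.0001]
shift [-0.0017 -0.0004 -0.0348] turn [0.0204 0.0014 0.013 ]
```

View pics/w8.png

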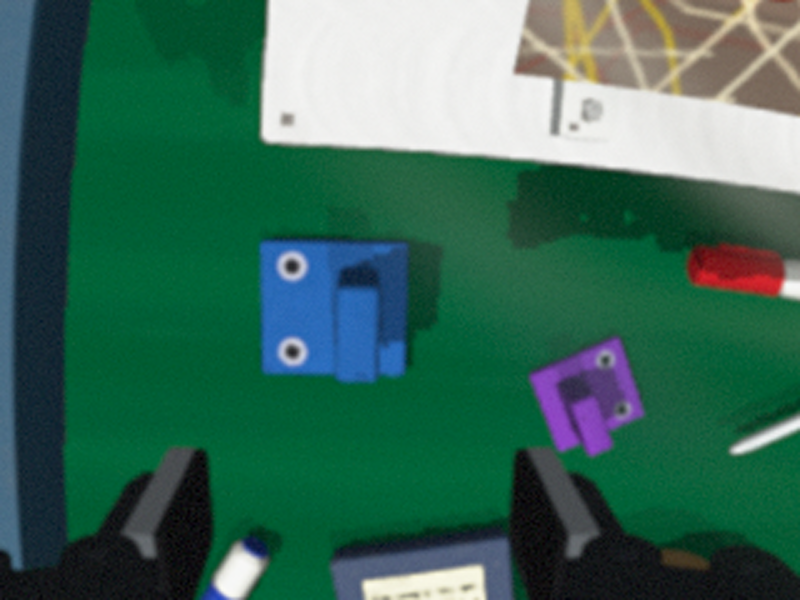

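Blue bracket confirmed at crop (335,308): two screw holes at the left edge (292,266) and (292,351), boss at (357,330). The look-alike is the small purple one at (588,398). Now I descend and grasp.

{"method": "play_rows", "body": {
  "motion": [
    [0, -0.0018, 0.03, 0, 0, 0, 0.06],
    [0, -0.0018, 0.06, 0, 0, 0, 0.06],
    [0, -0.0018, 0.09, 0, 0, 0, 0.06],
    [0, -0.0018, 0.12, 0, 0, 0, 0.06],
    [0, -0.0018, 0.145, 0, 0, 0, 0.06],
    [0, -0.0018, 0.157, 0, 0, 0, 0.05],
    [0, -0.0018, 0.158, 0, 0, 0, 0.05],
    [0, -0.0018, 0.158, 0, 0, 0, 0.05]
  ],
  "grip_force": 40
}}

```text
t: 13.65
position: [0.7065, -0.0099, 0.0084]
eef_rot: [3.142, 0.001, -3.086]
contact_force: [0.4, 0.6, 1.0]
finger_gap: 0.0497
grasp_force: 0.0
```

{"method": "play_rows", "body": {
  "motion": [
    [0, 0, 0, 0, 0, 0, 0.03],
    [0, 0, 0, 0, 0, 0, 0.01],
    [0, 0, 0, 0, 0, 0, 0.005],
    [0, 0, 0, 0, 0, 0, 0.005],
    [0, 0, 0, 0, 0, 0, 0.005]
  ],
  "grip_force": 40
}}

```text
t: 14.15
position: [0.7065, -0.01, 0.0084]
eef_rot: [-3.141, 0.002, -3.086]
contact_force: [-1.4, -1.0, 6.0]
finger_gap: 0.0155
grasp_force: 40.5
```

```bash
python3 - <<'E'
from h import *
go([.7076,-.0083,.2],183.2); o=observe(); print(o["finger_gap"],o["grasp_force"])
s=snapshot("wrist"); spots("wrist",s,["bracket","bracket_front"]); tips(s)
E
```

```text
now 14.15 [ 0.7065 -0.01    0.0084] [-179.9898    0.099  -176.8078] q7 1.1799847077409509 F [-1.37   -1.0126  6.0312]
shift [-0.0015  0.0016 -0.1916] turn [-0.0102  0.099  -0.0078]
0.01551445058589262 40.53409159183502
wrist bracket 0.76 [ 0.7047 -0.02   -0.0028]
wrist bracket 0.55 [0.7392 0.0912 0.0029]
wrist bracket_front 0.95 [ 0.7064 -0.0542  0.0052]
wrist bracket_front 0.91 [0.7255 0.1122 0.0063]
finger -1 n 3247 tip z(tool) [0.0089 0.0094] inner |y| [0.0084 0.0287] x [-0.0107  0.0119]
finger 1 n 4569 tip z(tool) [0.0091 0.0095] inner |y| [0.0083 0.0291] x [-0.011   0.0118]
```

Grasped, with the boss between the pads (gap 15.5 mm, 40 N). Now I lift and carry it to the jig.

{"method": "play_rows", "body": {
  "motion": [
    [0, 0, -0.02, 0, 0, 0, 0.005],
    [0, 0, -0.06, 0, 0, 0, 0.005],
    [0, 0, -0.1, 0, 0, 0, 0.005],
    [0.01, -0.003, -0.14, 0, 0, 0, 0.005],
    [0.04, -0.01, -0.16, 0, 0, 1, 0.005],
    [0.075, -0.02, -0.16, 0, 0, 2, 0.005],
    [0.11, -0.03, -0.16, 0, 0, 3, 0.005],
    [0.145, -0.04, -0.16, 0, 0, 4, 0.005]
  ],
  "grip_force": 60
}}

```text
t: 15.1
position: [0.5617, -0.0584, 0.1684]
eef_rot: [-3.141, 0.001, 3.127]
contact_force: [0.7, -0.2, -1.5]
finger_gap: 0.0152
grasp_force: 59.0
```

{"method": "play_rows", "body": {
  "motion": [
    [0.035, -0.01, 0, 0, 0, 1, 0.005],
    [0.07, -0.02, 0, 0, 0, 2, 0.005],
    [0.1, -0.025, 0, 0, 0, 3, 0.005],
    [0.125, -0.028, 0, 0, 0, 3, 0.005],
    [0.13, -0.028, 0, 0, 0, 3, 0.005],
    [0.13, -0.028, 0, 0, 0, 3, 0.005]
  ]
}}

```text
t: 15.7
position: [0.4327, -0.0845, 0.1682]
eef_rot: [-3.14, 0.001, 3.075]
contact_force: [0.8, 0.6, -3.1]
finger_gap: 0.0148
grasp_force: 58.9
```

```bash
python3 - <<'E'
from h import *
go([.4300,-.0992,.06],176.2); o=observe(); print(o["finger_gap"],o["grasp_force"])
s=snapshot("wrist"); P=wcloud(s); spots("wrist",s,["bracket_front","stop_face","clip_mouth"])
A=Ro.from_euler("xyz",o["eef_rot"]); Q=A.inv().apply((P.reshape(-1,3)-o["position"])).reshape(P.shape)
hsv=cv2.cvtColor(s["pixels"],cv2.COLOR_RGB2HSV); H,S=hsv[...,0].astype(int),hsv[...,1]
T=Q[(H>100)&(H<122)&(S>130)]; T=T[(abs(T[:,0])<.05)&(abs(T[:,1])<.06)&(T[:,2]>-.008)&(T[:,2]<.012)]
print("foot in tool",len(T),np.percentile(T[:,2],[5,50,95]),cv2.minAreaRect((T[:,:2]*1000).astype(np.float32)))
K=P[(s["pixels"].max(-1)<70)]; K=K[(K[:,2]>.020)&(K[:,2]<.028)&(np.hypot(K[:,0]-.4254,K[:,1]+.15)<.032)]
print("stop top",len(K),cv2.minAreaRect((K[:,:2]*1000).astype(np.float32)))
E
```

```text
now 15.7 [ 0.4327 -0.0845  0.1682] [-179.9164    0.0803  176.1833] q7 1.4281268041526827 F [ 0.7949  0.5674 -3.1036]
shift [ 0.0018 -0.0147  0.1082] turn [-0.0836  0.0803 -0.0168]
0.014833624019959647 58.938095569610596
wrist bracket_front 0.94 [ 0.428  -0.1268  0.1652]
wrist bracket_front 0.55 [ 0.4235 -0.1983  0.06  ]
wrist stop_face 0.78 [ 0.4258 -0.1438  0.0177]
wrist clip_mouth 0.69 [ 0.4225 -0.2003  0.0577]
foot in tool 4815 [-0.001   0.0001  0.0013] ((1.6037769317626953, -11.016302108764648), (59.37129592895508, 56.338748931884766), 89.93905639648438)
stop top 315 ((416.8988952636719, -148.8951873779297), (10.42972469329834, 34.74940490722656), 89.5595703125)
```

The foot is square in the hand, with its front edge 41 mm ahead. I'll lower it just in front of the stop.

{"method": "play_rows", "body": {
  "motion": [
    [0.0019, -0.007, 0.02, 0, 0, 0, 0.005],
    [0.0019, -0.0137, 0.05, 0, 0, 0, 0.005],
    [0.0019, -0.0137, 0.085, 0, 0, 0, 0.005],
    [0.0019, -0.0137, 0.115, 0, 0, 0, 0.005],
    [0.0019, -0.0137, 0.135, 0, 0, 0, 0.005],
    [0.0019, -0.0137, 0.141, 0, 0, 0, 0.005],
    [0.0019, -0.0137, 0.142, 0, 0, 0, 0.005],
    [0.0019, -0.0137, 0.142, 0, 0, 0, 0.005]
  ]
}}

```text
t: 16.7
position: [0.4307, -0.0976, 0.0256]
eef_rot: [3.142, 0.001, 3.076]
contact_force: [0.7, 0.6, -2.2]
finger_gap: 0.0154
grasp_force: 58.7
```

```bash
cat > m.py <<'E'
from h import *
go([.4300,-.0982,.0205],176.2); o=observe(); print(o["finger_gap"],o["grasp_force"])
s=snapshot("wrist"); P=wcloud(s); spots("wrist",s,["bracket_front","stop_face","clip_mouth"])
O=np.array([.4254,-.145]); ux=np.array([-.0663,-.9978]); uy=np.array([.9978,-.0663])
hsv=cv2.cvtColor(s["pixels"],cv2.COLOR_RGB2HSV); H,S=hsv[...,0].astype(int),hsv[...,1]
J=np.stack([(P[...,:2]-O)@ux,(P[...,:2]-O)@uy,P[...,2]],-1)*1000
zt=o["position"][2]*1000
m=(H>100)&(H<122)&(S>130)&(np.hypot(J[...,0]+34,J[...,1])<60)&(abs(J[...,2]-zt)<5); T=J[m].astype(np.float32)
print("foot top (jig mm)",len(T),np.percentile(T[:,2],[5,50,95]),cv2.minAreaRect(T[:,:2]))
sc=(abs(J[...,1]+37)<6)&(J[...,0]>-8)&(J[...,0]<38)&(J[...,2]<30)
for n,mm in [("red",((H<8)|(H>172))&(S>120)),("green",(H>45)&(H<85)&(S>110))]:
    T=J[mm&sc]; 
    if len(T): print(n,len(T),np.unique(np.round(T[:,0]).astype(int),return_counts=True),"y",T[:,1].min(),T[:,1].max())
E
python3 m.py
```

```text
now 16.7 [ 0.4307 -0.0976  0.0256] [179.9948   0.042  176.2207] q7 1.2075953861207478 F [ 0.6523  0.6398 -2.1984]
shift [ 0.0007 -0.0006  0.0051] turn [0.0052 0.042  0.0207]
0.015435265658669903 58.74098718166351
wrist bracket_front 0.58 [ 0.4269 -0.1363  0.0252]
wrist stop_face 0.62 [ 0.4238 -0.1421  0.0175]
wrist clip_mouth 0.69 [ 0.4212 -0.1962  0.0584]Traceback (most recent call last):
  File "m.py", line 9, in <module>
    print("foot top (jig mm)",len(T),np.percentile(T[:,2],[5,50,95]),cv2.minAreaRect(T[:,:2]))
                                                                     ~~~~~~~~~~~~~~~^^^^^^^^^
cv2.error: OpenCV(4.12.0) /io/opencv/modules/imgproc/src/convhull.cpp:143: error: (-215:Assertion failed) total >= 0 && (depth == CV_32F || depth == CV_32S) in function 'convexHull'
```

{"method": "play_rows", "body": {
  "motion": [
    [0.0007, 0, 0.003, 0, 0, 0, 0.005],
    [0.0007, 0, 0.004, 0, 0, 0, 0.005],
    [0.0007, 0, 0.005, 0, 0, 0, 0.005],
    [0.0007, 0, 0.005, 0, 0, 0, 0.005]
  ]
}}

```text
t: 17.3
position: [0.4292, -0.0978, 0.0203]
eef_rot: [-3.141, -0.0, 3.075]
contact_force: [-4.6, 0.9, 12.2]
finger_gap: 0.0149
grasp_force: 61.0
```

```bash
sed -i 's/cv2.minAreaRect(T\[:,:2\])/cv2.minAreaRect(np.ascontiguousarray(T[:,:2]))/' m.py; python3 m.py
```

```text
now 17.3 [ 0.4292 -0.0978  0.0203] [-179.9687   -0.0148  176.2019] q7 1.196729644526841 F [-4.6314  0.8851 12.2473]
shift [-0.0008 -0.0003 -0.0002] turn [-0.0313 -0.0148  0.0019]
0.01486057591528182 60.97310185432434
wrist bracket_front 0.57 [ 0.4265 -0.1388  0.0188]
wrist stop_face 0.71 [ 0.4258 -0.1438  0.0182]
wrist stop_face 0.22 [ 0.4266 -0.138   0.0151]
wrist clip_mouth 0.83 [ 0.4219 -0.1995  0.0578]
foot top (jig mm) 4880 [18.694  20.222  21.3072] ((-34.802764892578125, -7.594921112060547), (69.19589233398438, 54.26356506347656), 13.832123756408691)
red 135 (array([ 0,  1, 28, 29, 30, 31, 32]), array([26, 35,  2, 21, 27, 21,  3])) y -42.75581419791738 -31.112971994355313
green 186 (array([13, 14, 15, 16, 17, 18, 19, 20, 21]), array([18, 28, 20, 27, 24, 25, 22, 19,  3])) y -41.5188107801436 -32.5293718823243
```

It lies flat on the jig and is aligned within 1 mm, with the pointer at rest. I'll ease the downward force a little and push in steps.

{"method": "play_rows", "body": {
  "motion": [
    [-0.0005, -0.001, -0.0007, 0, 0, 0, 0.005],
    [-0.0005, -0.004, -0.0007, 0, 0, 0, 0.005],
    [-0.0005, -0.007, -0.0007, 0, 0, 0, 0.005],
    [-0.0005, -0.01, -0.0007, 0, 0, 0, 0.005],
    [-0.0005, -0.013, -0.0007, 0, 0, 0, 0.005],
    [-0.0005, -0.016, -0.0007, 0, 0, 0, 0.005],
    [-0.0005, -0.018, -0.0007, 0, 0, 0, 0.005],
    [-0.0005, -0.018, -0.0007, 0, 0, 0, 0.005]
  ]
}}

```text
t: 18.3
position: [0.4286, -0.1155, 0.0207]
eef_rot: [3.141, 0.0, 3.075]
contact_force: [0.1, 6.9, -0.4]
finger_gap: 0.0149
grasp_force: 59.3
```

```bash
python3 m.py
```

```text
now 18.3 [ 0.4286 -0.1155  0.0207] [179.9631   0.003  176.2081] q7 1.2414640239280141 F [ 0.0694  6.8522 -0.3824]
shift [-0.0002  0.0174  0.0002] turn [0.0369 0.003  0.0081]
0.014877747403373744 59.26549673080444
wrist bracket_front 0.85 [ 0.4265 -0.1554  0.0179]
wrist bracket_front 0.6 [ 0.4275 -0.1245  0.0115]
wrist stop_face 0.94 [ 0.4251 -0.1548  0.0188]
wrist clip_mouth 0.77 [ 0.4211 -0.1991  0.0557]
foot top (jig mm) 4967 [19.2006 20.5567 21.6679] ((-18.178516387939453, -4.212932586669922), (65.70643615722656, 55.064334869384766), 9.020145416259766)
red 144 (array([11, 12, 13, 28, 29, 30, 31, 32]), array([24, 34,  5,  2, 23, 27, 25,  4])) y -42.54470282262958 -31.012914762019932
green 170 (array([14, 15, 16, 17, 18, 19, 20, 21]), array([ 5, 32, 27, 27, 27, 28, 21,  3])) y -41.221791808753856 -32.42198169970235
```

{"method": "play_rows", "body": {
  "motion": [
    [0, -0.002, 0.0003, 0, 0, 0, 0.005],
    [0, -0.004, 0.0003, 0, 0, 0, 0.005],
    [0, -0.0055, 0.0003, 0, 0, 0, 0.005],
    [0, -0.0055, 0.0003, 0, 0, 0, 0.005],
    [0, -0.0055, 0.0003, 0, 0, 0, 0.005]
  ]
}}

```text
t: 19.0
position: [0.4284, -0.1203, 0.0205]
eef_rot: [3.14, 0.0, 3.076]
contact_force: [-0.2, 9.2, 3.1]
finger_gap: 0.015
grasp_force: 59.7
```

```bash
cat >> m.py <<'E'
m=(H>100)&(H<122)&(S>130)&(J[...,2]>17)&(J[...,2]<23)&(J[...,1]<29)&(J[...,0]<30)&(J[...,0]>-60)
T=J[m]
for lo in range(-26,27,7):
    k=T[(T[:,1]>lo)&(T[:,1]<lo+7)]
    if len(k): print("front edge at y",lo+3,round(np.percentile(k[:,0],99),1),len(k))
E
python3 m.py
```

```text
now 19.0 [ 0.4284 -0.1203  0.0205] [179.937   0.013 176.253] q7 1.253640167505432 F [-0.1598  9.2435  3.146 ]
shift [-0.0001  0.0222  0.    ] turn [0.063 0.013 0.053]
0.015032930235232618 59.73797678947449
wrist bracket_front 0.6 [ 0.4257 -0.1613  0.0181]
wrist stop_face 0.78 [ 0.4215 -0.159   0.0184]
wrist stop_face 0.54 [ 0.4266 -0.1287  0.0108]
wrist clip_mouth 0.78 [ 0.4217 -0.2012  0.0574]
foot top (jig mm) 4945 [19.0495 20.3359 21.4002] ((-12.953912734985352, -5.402263641357422), (67.18602752685547, 54.52508544921875), 11.310070991516113)
red 143 (array([16, 17, 18, 28, 29, 30, 31, 32]), array([34, 27,  2,  1, 26, 27, 22,  4])) y -42.567167787736835 -31.166820432528212
green 133 (array([13, 14, 15, 16, 19, 20, 21]), array([26, 27, 32,  7, 11, 28,  2])) y -41.50807363472942 -32.05309236048455
front edge at y -23 15.5 1271
front edge at y -16 15.6 873
front edge at y -9 15.6 882
front edge at y -2 15.8 616
front edge at y 5 15.4 332
front edge at y 12 15.8 200
front edge at y 19 15.8 117
front edge at y 26 15.4 45
```

The pointer is at about 16 mm, in the middle of the green band. The edge is flush and square across the stop, and the lamp is still seated. Handing in.

```bash
python3 -c "
from cell import r; print(r.job_done())"
```

```text
the job is handed in; nothing more can be done
None
```

The job is handed in: the lamp is clipped fully down on the middle of the tab, and the arm is holding the bracket flat and square against the stop with the pointer at about 16 mm, inside the green band; no verdict came back.

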